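Jack up the mini oven for new front feet

ROBOT

A 6-joint arm with a two-finger parallel gripper is mounted at the origin on a cart in front of the work surface, level with it; the furniture and walls round the work are solid. World frame = base frame: x ahead of the robot, y to its left, z up, the work surface at z = 0. Lengths are in m, angles in rad, forces in N, time in s.
With the tool pointing down it reaches from about 0.225 to 0.875 m from the base axis. Payload 3.4 kg.
Tool frame: the origin (TCP) lies on the centre line of the jaws, within the pads' length; the fingertips stand 17 mm ahead of it and the grasp point (between the pads) lies 2 mm behind it; z points along the fingers, y is the line along which they close (so a half turn about z gives the same grasp; the last joint's range is limited). The gripper opens to 85 mm and grips with 20 to 120 N. Pads are 22 mm wide; open, the fingers measure 114 mm over their backs; the gripper's body (76 mm by 85 mm) begins 54 mm behind the grasp point. The pads swing forward as they close: fully open they stand 13 mm farther back than shut.
Start: joints at [1.09, 0.276, 1.505, -0, 1.361, -0.121], TCP at [0.202, 0.538, 0.248] pointing down, gripper open.
Joint ranges: [-2.89, 2.89], [-0.75, 2.08], [0.22, 2.7], [-1.18, 4.32], [0.11, 2.71], [-2.7, 2.7]. Speed limits (rad/s): [2.57, 2.57, 3.14, 3.14, 3.14, 3.14].

INTERFACE

Orientations are given as a rotation vector (axis times angle).
In Python, from cell import robot gives the robot as it stands.
- The arm moves only by the tool send_rows, never from a script. Its argument "increments" is a list of rows, each a list of 5 numbers: the shift along the world's x, y, z in cm, then the turn about the world's z in rad, then the finger opening in cm, from 0 to 8.54. A call has exactly 10 rows; each row shifts and turns the commanded pose from where the row before left it; what a row does not reach is not made up. A row lasts 1/10 s, in which the tool goes at most 50 mm and 8.59 degrees, less where a joint would pass 70% of its speed; a pose out of reach is approached as far as the arm can. A call with a gripper value outside its range is refused whole. The fingers move at their own pace and stop on an object; "force" is the grip in N (left out, the last holds). Time passes only in rows, so rows that do not move let the fingers close, or fill a call up. It gives the time, the measured TCP pose, the force, the opening and the grip force at its end, in the units of the state.
- robot.sense(): the state, without advancing time (a new reading comes with each control period).
- robot.grab_frame(name): name is "side" or "top" or "wrist"; returns (picture, depth): 400x640x3 uint8, red, green, blue; 400x640 float32, m along the optical axis (not along the pixel's ray), 0 where there is no reading.
- robot.camera_info(name): a dict with "fx", "fy", "cx", "cy" (pixels), "R" (3x3) and "t" (3): a world point X has camera coordinates R X + t; the wrist camera has in their place "tool_from_camera" (4x4, takes a point from camera to tool coordinates, whose origin is the TCP and whose axes are the flange's). Camera axes: x right, y down, z forward; pixel columns grow to the right and rows downward; lengths in m; the calibration is good to about 2 mm. A picture is of the moment at which its call begins: read the wrist's pose just before it. camera_info takes no time and is no camera call.
- robot.hand_in(): hands the job in; it is judged then, once.
The state is a dict: "time_s": time; "q": joint angles; "qvel": joint speeds; "joint_efforts": joint torques, N m; "tool_pos": TCP position; "tcp_rot": TCP orientation; "wrist_force": force on the tool from outside, world axes, zero at the start; "torque": the same for the moment, N m; "gripper_width": finger opening in m; "grip_force": force on a finger pad.
Only numpy, scipy, OpenCV 4.12 (cv2) and the standard library are available. Lean on these libraries where they do the work, as an engineer would, in place of code of your own. Each camera call takes 0.05 s, during which the arm holds its last target. There are 200 camera calls.

TASK

I want to change the worn front feet of the mini oven: set the red lever jack on the worktop with its rubber saddle under the oven's lift pad, marked by the yellow triangle on the front rail, then press the jack's handle all the way down so that both front feet come clear of the worktop. Lift the oven with the jack alone, without shoving it out of place or disturbing the other things. Finish while still holding the handle down, or the oven drops back.

Things in the scene. Friction and masses are not known exactly. Their poses are not given: they have to be found in the camera images.
- oven: White mini oven, loose, 3.6 kg give or take 15 %, 300 wide x 180 deep x 214 high (mm), on four rubber feet 34 high, open between them. Origin: at worktop level under its centre (rises 10 mm when jacked: the oven tilts about its rear feet); +x to its back, +y to its left as the robot sees it (door side; knobs on -y), +z up. Front face at x = -90 mm; door handle 25 mm and knobs 17 mm further out.
- lift_pad (a point): Centre of the underside, 31 mm up, of the lift pad: a yellow plate 40 (x) x 44 (y) x 3 mm under the oven, 25 mm behind the front face, 40 mm left of the oven's middle. A yellow triangle (36 wide, 18 high, tip down) on the lower front rail is straight in front of it. Axes as the oven's.
- front_foot_l (a point): Centre of the underside of the oven's left (+y) front foot; it reads z = 0 while the foot stands on the worktop.
- front_foot_r (a point): The same for the right (-y) front foot.
- jack: Red lever jack, loose, 0.65 kg. Origin at its underside below the grip point; +x to the nose with the saddle (nose end x = +174 mm), z up. Base plate x -45 to +100, 60 wide, 5 thick; on it two red cheeks, 44 wide over all, 46 high for x -25 to +25. The steel lever turns on a pin across at x = +65, z = 34; behind it rises 20 degrees as the handle, end at x = -103, z = 104. It slides when pushed.
- jack_grip (a point): Where to take the jack: midway between the cheeks' outsides (44 mm apart along the jack's y), 30 mm above its underside, at the jack's x = 0. Axes as the jack's. From here the saddle's centre lies 160 mm ahead (+x), the pin 65 mm ahead and 4 mm higher. The handle (14 mm round) passes above, its top 65 mm up.
- jack_saddle (a point): Top centre of the black rubber saddle (26 mm across, slightly domed) at the nose, 95 mm ahead of the pin: 20 mm above the jack's underside with the handle up (so it passes 11 mm below the lift pad), 49 mm with the handle fully down.
- jack_press (a point): The place to press: top of the handle's black rubber grip (75 long, 30 wide). Handle up: 68 mm behind jack_grip (133 behind the pin) and 92 mm above the jack's underside (58 over the pin). It goes down in an arc about the pin, to 79 mm behind jack_grip and 50 mm up when fully down.
- jack_lever (a joint): Lever angle in rad: 0 with the handle up (a spring returns it), grows as the handle is pressed, stop at 0.30. The saddle meets the pad at about 0.12. Handle force at jack_press: about 2 N free, about 14 N (up to 17) with the oven's front lifted. It does not lock: let go, and the oven comes down.
- new_foot_a: New black rubber foot with an upright steel stud, 28 across, 36 high; to be left where it stands. Origin at its underside, as for all below.
- new_foot_b: Second one, the same.
- tape_roll: Roll of beige tape, 98 across, 25 high; leave alone.
- mug_b: Grey mug, 80 high; leave alone.
- jam_jar: Jar with a red lid, 95 high; leave alone.
- salt_mill: Wooden mill, 140 high; leave alone.
- teaspoon_a: Teaspoon, 134 long; leave alone.

How it is judged:
On the way, in this order (a step that is already met when the one before it is completed fails the run):
1. the jack stands on the worktop with its saddle under the lift pad (within 14 mm) and its handle still up (horizontal distance between jack_saddle and lift_pad below 0.014 m and height (world z) of jack below 0.005 m and angle between jack's own z axis and vertical below 0.06 rad and value of joint jack_lever below 0.08 rad), for 0.2 s.
2. the jack carries the oven's front (contact force between jack and oven above 5 N and value of joint jack_lever above 0.15 rad), for 0.2 s.
At the end, for the whole second after the job is handed in: Both front feet over 9 mm above the worktop, rear feet on it (oven origin under 14 mm up), oven at rest and untouched by the robot; jack flat on the worktop, saddle within 17 mm of the lift pad, carrying over 6 N; lever over 0.22 rad, fingers pressing on it with over 4 N (height (world z) of each of front_foot_l, front_foot_r above 0.009 m and height (world z) of oven below 0.014 m and value of joint jack_lever above 0.22 rad and contact force between the fingers and jack above 4 N and contact force between jack and oven above 6 N and contact force between each of the arm, the fingers and oven below 0.5 N and horizontal distance between jack_saddle and lift_pad below 0.017 m and height (world z) of jack below 0.005 m and angle between jack's own z axis and vertical below 0.06 rad and linear speed of oven below 0.02 m/s); the arm keeps its last pose, push and grip.
It fails at once if the oven is moved more than 30 mm out of place (distance of oven from where it was at the start of the episode above 0.03 m).
It fails at once if one of the other things is moved more than 30 mm (distance of any of new_foot_a, new_foot_b, tape_roll, mug_b, jam_jar, salt_mill, teaspoon_a from where it was at the start of the episode above 0.03 m).
It also fails if it takes over 56 s, if anything falls off the work surface, if the arm or the gripper's body presses on something with over 40 N, if the wrist force passes 120 N, or if a joint passes its speed limit or range.

## Working session

There is one attempt and no reset: what is moved stays moved. The work goes in short steps, Python scripts to look and compute and a tool call to move; the robot and the scene stay as the last step left them, time stands still between calls to the robot, and variables do not carry over. Pictures are saved under pics/ and viewed, at most 10 in all, crops included, and the job is handed in when it is done.

Besides the shell and the picture viewer there is one more tool, called after ">>>" by a JSON object that holds its "api" and its "payload". send_rows: Moves the arm, as the interface text tells. Its arguments: {"type":"object","properties":{"increments":{"type":"array"},"force":{"type":"number"}},"required":["increments"]}

```bash
mkdir -p pics; cat > h.py <<'E'
from cell import robot
import numpy as np, cv2
def grab(n,f):
    s=robot.sense(); p,d=robot.grab_frame(n)
    cv2.imwrite(f'pics/{f}.png',p[:,:,::-1]); np.savez(f'pics/{f}.npz',p=p,d=d,pos=s['tool_pos'],rot=s['tcp_rot'])
def world(n,f,u,v,z=None):
    """pixel->world by depth, or on plane z"""
    D=np.load(f'pics/{f}.npz'); c=robot.camera_info(n)
    ray=np.array([(u-c['cx'])/c['fx'],(v-c['cy'])/c['fy'],1.])
    if n=='wrist':
        R0=cv2.Rodrigues(D['rot'])[0]; T=c['tool_from_camera']
        A=R0@T[:3,:3]; o=R0@T[:3,3]+D['pos']
    else:
        A=np.array(c['R']).T; o=-A@np.array(c['t'])
    r=A@ray
    k=D['d'][int(v),int(u)] if z is None else (z-o[2])/r[2]
    return o+k*r
E
python3 - <<'E'
from h import *
for n in('side','top'): grab(n,n+'0')
s=robot.sense();print(s)
for n in('side','top'):
    c=robot.camera_info(n);R=np.array(c['R']);print(n,c['fx'],-R.T@c['t'],R[2])
E
```

```text
{'time_s': 0.1, 'q': array([ 1.09000641e+00,  2.76530871e-01,  1.50602150e+00,  3.53923800e-05,
        1.36069843e+00, -1.20982212e-01]), 'qvel': array([ 0.00019926, -0.00238548, -0.00182713,  0.0009418 , -0.00244656,
        0.00042632]), 'joint_efforts': array([ 2.38007175e-03, -4.17699194e+01, -2.46406496e+01, -2.85593760e-04,
        5.76134044e-03,  2.00761298e-05]), 'tool_pos': array([0.20222964, 0.53778552, 0.24752073]), 'tcp_rot': array([-5.62058236e-01, -3.09037114e+00,  2.47106644e-03]), 'wrist_force': array([0.51038313, 0.00198696, 0.87225312]), 'torque': array([-0.051314  ,  0.04270273,  0.02816388]), 'grip_force': 0.0, 'gripper_width': 0.08552904071176819}
side 423.41586844807756 [-0.13346067  0.95339077  0.8236277 ] [ 0.50041832 -0.69471211 -0.51667842]
top 378.55988309625377 [ 0.14148063 -0.13276879  1.34855668] [ 0.30586012  0.08182668 -0.94855362]
```

View pics/top0.png

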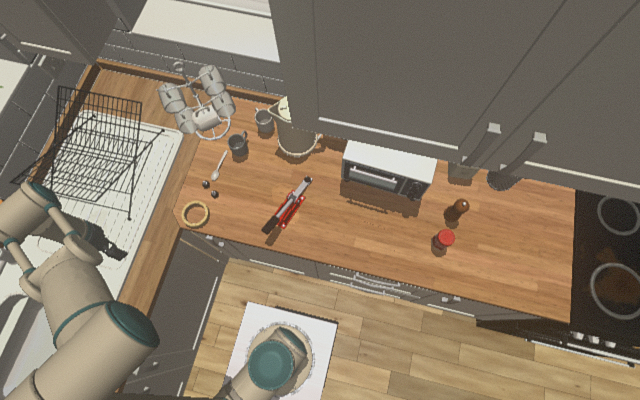

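View pics/side0.png

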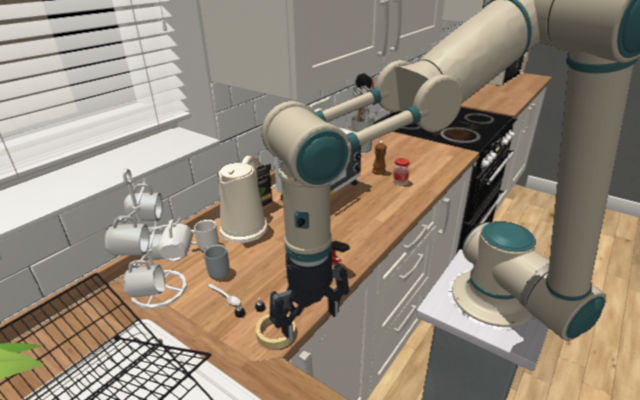

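The top view shows the jack at about (287,205) with its nose toward (308,180), the oven front around (385,185), the tape roll at (195,213), the new feet at about (205,184)/(214,194), and the jar at (446,238). I'll enlarge the part that matters.

```bash
python3 - <<'E'
from h import *
p=cv2.imread('pics/top0.png')[135:245,252:448]
cv2.imwrite('pics/crop0.png',cv2.resize(p,None,fx=4,fy=4,interpolation=cv2.INTER_CUBIC))
E
```

```text
(no output)
```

View pics/crop0.png

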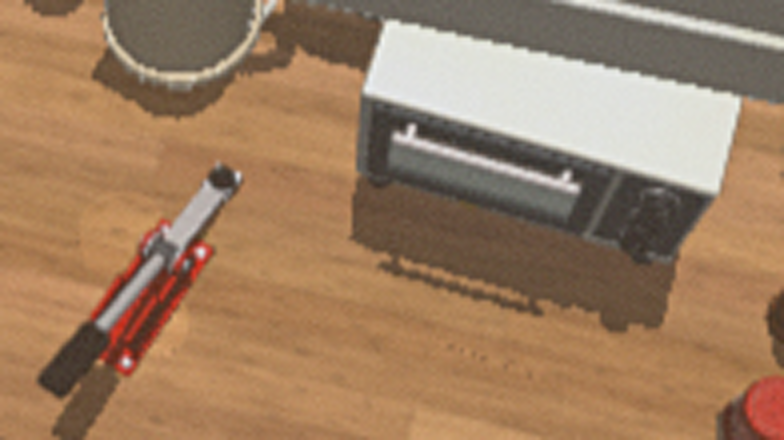

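The crop shows the saddle at crop (225,176), the handle grip from (57,380) to (92,335), and the oven's top front edge from (362,95) to (718,190).

```bash
python3 - <<'E'
from h import *
W=lambda u,v,z=None:world('top','top0',252+u/4,135+v/4,z)
for n,u,v,z in[('saddle',225,176,.02),('handle end',57,380,.1),('grip mid',74,357,.092),('ovenFL',362,95,.214),('ovenFR',718,190,.214),('ovenBR',740,97,.214),('ovenBL',385,20,.214),('base rear R',124,368,.005),('base frontR',207,250,.01)]:
    print(n,W(u,v,z).round(4),W(u,v).round(4))
for n,u,v,z in[('kettle',296,150,0),('mug',238,155,0),('jar',446,238,.095),('mill',460,203,.14),('tape',195,213,.02),('nf',206,184,.02),('nf',214,194,.02),('spoon',220,163,0)]: print(n,world('top','top0',u,v,z).round(3))
E
```

```text
saddle [0.6261 0.0661 0.02  ] [0.6265 0.0663 0.0188]
handle end [0.3841 0.1451 0.1   ] [0.3842 0.1453 0.0995]
grip mid [0.4085 0.1386 0.092 ] [0.408  0.1382 0.0941]
ovenFL [ 0.6506 -0.0537  0.214 ] [ 0.6516 -0.0535  0.2118]
ovenFR [ 0.6374 -0.3488  0.214 ] [ 0.6364 -0.3484  0.2163]
ovenBR [ 0.7221 -0.3537  0.214 ] [ 0.723  -0.354   0.2122]
ovenBL [ 0.7215 -0.0568  0.214 ] [ 0.7199 -0.057   0.2172]
base rear R [0.4279 0.1101 0.005 ] [0.4277 0.1099 0.0061]
base frontR [0.5542 0.0651 0.01  ] [0.5546 0.0653 0.0085]
kettle [0.74  0.147 0.   ]
mug [0.665 0.362 0.   ]
jar [ 0.503 -0.45   0.095]
mill [ 0.62  -0.467  0.14 ]
tape [0.399 0.435 0.02 ]
nf [0.515 0.434 0.02 ]
nf [0.485 0.392 0.02 ]
spoon [0.616 0.419 0.   ]
```

```bash
python3 - <<'E'
from h import *
s=robot.sense();R=cv2.Rodrigues(s['tcp_rot'])[0];print(R.round(3))
y=R[:,1];a=np.arctan2(y[1],y[0]);print('y az',a,'q6',s['q'][5])
for t in(np.pi/2-.32,-np.pi/2-.32): print('turn',(t-a+np.pi)%(2*np.pi)-np.pi)
print(robot.camera_info('wrist'))
E
```

```text
[[-0.936  0.352 -0.001]
 [ 0.352  0.936 -0.001]
 [ 0.    -0.002 -1.   ]]
y az 1.2109814090383275 q6 -0.12098221202849442
turn 0.0398149177565692
turn -3.101777735833224
{'fx': 354.2818433177689, 'fy': 354.2818433177689, 'cx': 326.06296138072605, 'cy': 199.3021630108882, 'tool_from_camera': array([[ 4.96643224e-04, -9.54037558e-01, -2.99686656e-01,
         7.68154166e-02],
       [ 9.99999852e-01,  5.40441492e-04, -6.32605096e-05,
        -1.08901291e-03],
       [ 2.22316005e-04, -2.99686580e-01,  9.54037685e-01,
        -1.26451199e-01],
       [ 0.00000000e+00,  0.00000000e+00,  0.00000000e+00,
         1.00000000e+00]])}
```

>>> {"api": "send_rows", "payload": {"increments": [[2.5,-4,0,0.004,8.5],[2.7,-4.2,0,0.004,8.5],[2.7,-4.2,0,0.004,8.5],[2.7,-4.2,0,0.004,8.5],[2.7,-4.2,0,0.004,8.5],[2.7,-4.2,0,0.004,8.5],[2.7,-4.2,0,0.004,8.5],[2.7,-4.2,0,0.004,8.5],[2.7,-4.2,0,0.004,8.5],[2.7,-4.2,0,0.004,8.5]], "force": 40}}

```text
time_s: 1.1
tool_pos: [0.471, 0.1183, 0.2482]
tcp_rot: [-0.5, -3.101, -0.001]
wrist_force: [1.3, 1.0, -0.1]
gripper_width: 0.0854
grip_force: 0.0
```

>>> {"api": "send_rows", "payload": {"increments": [[0,0,0,0,8.5],[0,0,0,0,8.5],[0,0,0,0,8.5],[0,0,0,0,8.5],[0,0,0,0,8.5],[0,0,0,0,8.5],[0,0,0,0,8.5],[0,0,0,0,8.5],[0,0,0,0,8.5],[0,0,0,0,8.5]]}}

```text
time_s: 2.1
tool_pos: [0.4705, 0.1202, 0.2483]
tcp_rot: [0.5, 3.101, 0.0]
wrist_force: [0.6, -0.1, -0.1]
gripper_width: 0.0851
grip_force: 0.0
```

```bash
python3 - <<'E'
from h import *
grab('wrist','w1'); print(robot.sense()['tool_pos'],robot.sense()['wrist_force'])
E
```

```text
[0.47045181 0.1201938  0.24829084] [-0.59496533 -0.74436301 -0.79824482]
```

View pics/w1.png

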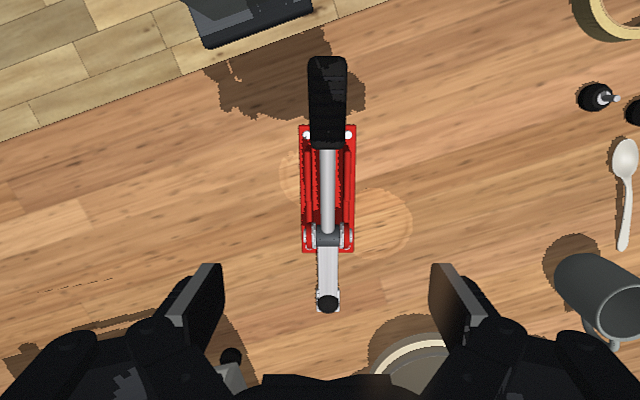

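The wrist view shows the jack nearly upright in the image: saddle at (328,302), handle end at (327,60), base rear corners at (302,127)/(354,127) and front corners at (303,252)/(355,252).

```bash
python3 - <<'E'
from h import *
for n,u,v,z in[('saddle',328,302,.02),('hend',327,60,.104),('rear',328,127,.005),('front',329,252,.005),('pin',328.5,239,.04),('rl',302,127,.005),('rr',354,127,.005)]:
    print(n,world('wrist','w1',u,v,z).round(4),world('wrist','w1',u,v).round(4))
E
```

```text
saddle [0.6217 0.0714 0.02  ] [0.6218 0.0714 0.0198]
hend [0.3793 0.1499 0.104 ] [0.3791 0.15   0.1013]
rear [0.4341 0.1332 0.005 ] [0.4257 0.1355 0.089 ]
front [0.5687 0.0901 0.005 ] [0.5549 0.0944 0.0346]
pin [0.5383 0.0993 0.04  ] [0.5356 0.1001 0.0464]
rl [0.4257 0.1078 0.005 ] [0.4255 0.108  0.0066]
rr [0.4425 0.1586 0.005 ] [0.4423 0.1585 0.0064]
```

>>> {"api": "send_rows", "payload": {"increments": [[0.3,-0.1,-3,0.004,8.5],[0.3,0,-3.5,0.004,8.5],[0.1,0,-3.5,0,8.5],[0,0,-3.5,0,8.5],[0,0,-3,0,8.5],[0,0,-2,0,8.5],[0,0,-1.5,0,8.5],[0,0,-1,0,8.5],[0,0,-0.6,0,8.5],[0,0,0,0,8.5]]}}

```text
time_s: 3.15
tool_pos: [0.4773, 0.1191, 0.032]
tcp_rot: [-0.488, -3.103, 0.0]
wrist_force: [-0.7, 0.0, 0.3]
gripper_width: 0.0848
grip_force: 0.0
```

>>> {"api": "send_rows", "payload": {"increments": [[0,0,0,0,7],[0,0,0,0,6],[0,0,0,0,5],[0,0,0,0,4.5],[0,0,0,0,4],[0,0,0,0,3.5],[0,0,0,0,3.5],[0,0,0,0,3.5],[0,0,0,0,3.5],[0,0,0,0,3.5]]}}

```text
time_s: 4.15
tool_pos: [0.4777, 0.119, 0.033]
tcp_rot: [0.487, 3.103, -0.0]
wrist_force: [-1.0, -0.6, 5.7]
gripper_width: 0.0438
grip_force: 42.8
```

>>> {"api": "send_rows", "payload": {"increments": [[0,0,0.5,0,3.5],[0,0,1,0,3.5],[0,0,1,0,3.5],[0,0,1,0,3.5],[0,0,1,0,3.5],[0,0,0.5,0,3.5],[0,0,0,0,3.5],[0,0,0,0,3.5],[0,0,0,0,3.5],[0,0,0,0,3.5]]}}

```text
time_s: 5.15
tool_pos: [0.4771, 0.1192, 0.0819]
tcp_rot: [-0.488, -3.102, 0.0]
wrist_force: [-0.5, 0.8, -7.1]
gripper_width: 0.0432
grip_force: 41.9
```

```bash
python3 - <<'E'
from h import *
D=np.load('pics/top0.npz')
v,u=np.mgrid[140:225,320:450]
P=np.array([world('top','top0',a,b) for a,b in zip(u.ravel(),v.ravel())])
T=P[(P[:,2]>.205)&(P[:,2]<.225)&(P[:,0]>.6)&(P[:,0]<.8)&(P[:,1]<-.03)&(P[:,1]>-.37)]
y0=np.arange(-.34,-.06,.02)
e=np.array([[y,T[abs(T[:,1]-y)<.01][:,0].min()] for y in y0]);k=np.polyfit(e[:,0],e[:,1],1);print('front edge',k,T[:,1].min(),T[:,1].max(),len(T),T[:,2].mean())
print(e.round(4).tolist())
F=P[(P[:,2]>.045)&(P[:,2]<.19)&(P[:,0]>.58)&(P[:,0]<.68)&(P[:,1]<-.05)&(P[:,1]>-.36)]
for y in y0:
    m=F[abs(F[:,1]-y)<.01]; print(round(y,2),len(m),np.percentile(m[:,0],[5,50,75,95]).round(4))
E
```

```text
Traceback (most recent call last):
  File "h.py", line 8, in world
    D=np.load(f'pics/{f}.npz'); c=robot.camera_info(n)
                                  ~~~~~~~~~~~~~~~~~^^^
ValueError: time passes only in moves, steps and waits
```

```bash
cat >> h.py <<'E'
def cloud(n,f,u0,u1,v0,v1):
    D=np.load(f'pics/{f}.npz'); c=robot.camera_info(n)
    v,u=np.mgrid[v0:v1,u0:u1]; d=D['d'][v0:v1,u0:u1]
    X=np.stack([(u-c['cx'])/c['fx']*d,(v-c['cy'])/c['fy']*d,d],-1)
    return (X-np.array(c['t']))@np.array(c['R'])
E
python3 - <<'E'
from h import *
P=cloud('top','top0',320,450,140,225).reshape(-1,3)
T=P[(P[:,2]>.205)&(P[:,2]<.225)&(P[:,0]>.6)&(P[:,0]<.8)&(P[:,1]<-.03)&(P[:,1]>-.37)]
y0=np.arange(-.34,-.06,.02)
e=np.array([[y,T[abs(T[:,1]-y)<.01][:,0].min()] for y in y0]);k=np.polyfit(e[:,0],e[:,1],1);print('front edge',k,T[:,1].min(),T[:,1].max(),len(T),T[:,2].mean())
print(e.round(4).tolist())
F=P[(P[:,2]>.045)&(P[:,2]<.19)&(P[:,0]>.58)&(P[:,0]<.68)&(P[:,1]<-.05)&(P[:,1]>-.36)]
for y in y0:
    m=F[abs(F[:,1]-y)<.01]; print(round(y,2),len(m),np.percentile(m[:,0],[5,50,75,95]).round(4))
E
```

```text
front edge [0.05479628 0.65045719] -0.35392163421115175 -0.05037418102725224 2198 0.2147194649524042
[[-0.34, 0.633], [-0.32, 0.6339], [-0.3, 0.6341], [-0.28, 0.6354], [-0.26, 0.6355], [-0.24, 0.6373], [-0.22, 0.6366], [-0.2, 0.6383], [-0.18, 0.6393], [-0.16, 0.6422], [-0.14, 0.6438], [-0.12, 0.6437], [-0.1, 0.6438], [-0.08, 0.6468], [-0.06, 0.6488]]
-0.34 77 [0.6317 0.6336 0.6355 0.6384]
-0.32 67 [0.6195 0.6313 0.6333 0.6349]
-0.3 92 [0.6195 0.6271 0.6348 0.6367]
-0.28 98 [0.6358 0.6374 0.6388 0.6424]
-0.26 79 [0.6341 0.6358 0.6368 0.6447]
-0.24 73 [0.6352 0.6387 0.6414 0.6424]
-0.22 66 [0.6367 0.6413 0.6427 0.644 ]
-0.2 68 [0.6379 0.6427 0.6437 0.6452]
-0.18 66 [0.6395 0.6439 0.6452 0.6464]
-0.16 66 [0.6408 0.6453 0.6465 0.6476]
-0.14 68 [0.6419 0.6467 0.6477 0.6488]
-0.12 65 [0.6433 0.6478 0.6492 0.6507]
-0.1 63 [0.6445 0.6498 0.6505 0.6519]
-0.08 78 [0.6455 0.6482 0.6501 0.6523]
-0.06 80 [0.647  0.6533 0.6542 0.6565]
```

>>> {"api": "send_rows", "payload": {"increments": [[-0.8,-2,0,0.02,3.5],[-0.8,-3,0,0.03,3.5],[-0.9,-3.2,0,0.04,3.5],[-0.9,-3.2,0,0.04,3.5],[-0.9,-3.2,0,0.04,3.5],[-0.9,-3.2,0,0.04,3.5],[-0.9,-3.2,0,0.03,3.5],[-0.9,-3.2,0,0.017,3.5],[-0.9,-2.5,0,0,3.5],[0,0,0,0,3.5]]}}

```text
time_s: 6.15
tool_pos: [0.3981, -0.1508, 0.0823]
tcp_rot: [0.091, 3.14, -0.003]
wrist_force: [1.6, -0.4, -7.3]
gripper_width: 0.0432
grip_force: 43.1
```

>>> {"api": "send_rows", "payload": {"increments": [[0,0,0,0,3.5],[0,0,-1,0,3.5],[0,0,-1,0,3.5],[0,0,-1,0,3.5],[0,0,-1,0,3.5],[0,0,-0.5,0,3.5],[0,0,0,0,3.5],[0,0,0,0,3.5],[0,0,0,0,3.5],[0,0,0,0,3.5]]}}

```text
time_s: 7.15
tool_pos: [0.3988, -0.148, 0.0377]
tcp_rot: [0.086, 3.139, -0.001]
wrist_force: [-0.0, -0.1, -6.2]
gripper_width: 0.0432
grip_force: 43.1
```

```bash
python3 - <<'E'
from h import *
grab('top','t2');s=robot.sense();print(s['tool_pos'],s['wrist_force'])
p=cv2.imread('pics/t2.png')[135:245,300:496]
cv2.imwrite('pics/crop2.png',cv2.resize(p,None,fx=4,fy=4,interpolation=cv2.INTER_CUBIC))
E
```

```text
[ 0.3987508  -0.14798768  0.03772444] [-0.29290551 -0.19640396 -5.9886181 ]
```

View pics/crop2.png

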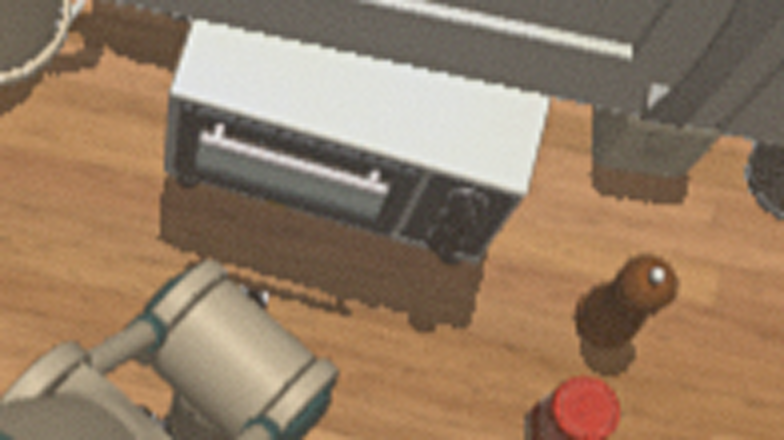

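The crop shows the oven unmoved and only the jack's nose tip peeking out at crop (262,297) from behind the arm. I'll look with the side camera.

```bash
python3 - <<'E'
from h import *
print(world('top','t2',300+262/4,135+297/4,.02),world('top','t2',300+262/4,135+297/4))
grab('side','s2')
p=cv2.imread('pics/s2.png')[110:290,220:460]
cv2.imwrite('pics/crops2.png',cv2.resize(p,None,fx=3.3,fy=3.3,interpolation=cv2.INTER_CUBIC))
E
```

```text
[ 0.56108326 -0.16773367  0.02      ] [ 0.55868058 -0.16753346  0.02760743]
```

View pics/crops2.png

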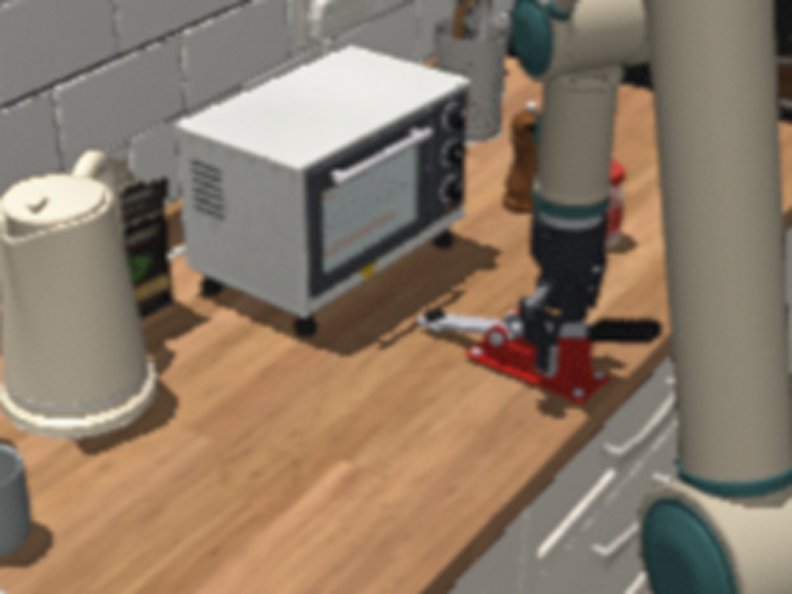

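The side view shows the saddle at crop (434,314), the yellow triangle at (369,269), base corners at (470,352) and (580,400), and the oven's top front corners at (303,167) and (468,80).

```bash
python3 - <<'E'
from h import *
D=np.load('pics/s2.npz');hsv=cv2.cvtColor(D['p'],cv2.COLOR_RGB2HSV)
m=(hsv[...,0]>20)&(hsv[...,0]<35)&(hsv[...,1]>150)&(hsv[...,2]>120); m[:185]=0;m[200:]=0;m[:,:320]=0;m[:,345:]=0
vv,uu=np.nonzero(m);C=cloud('side','s2',0,640,0,400);Q=C[m];print('tri n',len(Q),uu.mean(),vv.mean(),np.median(Q,0))
q=lambda x,y,z=None: world('side','s2',220+x/3.3,110+y/3.3,z).round(4)
for n,x,y,z in[('saddle',434,314,.025),('tri',369,269,.045),('baseF',470,352,.01),('baseR',580,398,.01),('topFL',303,167,.214),('topFR',468,80,.214),('hend',655,328,.11)]: print(n,q(x,y),q(x,y,z))
F=C[150:190,310:345].reshape(-1,3);F=F[(F[:,2]>.05)&(F[:,2]<.15)&(F[:,1]<-.07)&(F[:,1]>-.2)]
k=np.polyfit(F[:,1],F[:,0],1);print('door plane',k,np.polyval(k,-.16),len(F))
E
```

```text
tri n 2 331.0 192.5 [ 0.64602142 -0.15590443  0.04440505]
saddle [ 0.5533 -0.1523  0.024 ] [ 0.5524 -0.1509  0.025 ]
tri [ 0.6465 -0.1619  0.0456] [ 0.6471 -0.1628  0.045 ]
baseF [ 0.4962 -0.1352  0.005 ] [ 0.4923 -0.1285  0.01  ]
baseR [ 0.3557 -0.1166  0.0121] [ 0.357  -0.1194  0.01  ]
topFL [ 0.6545 -0.0571  0.211 ] [ 0.6506 -0.0521  0.214 ]
topFR [ 0.6371 -0.3473  0.2117] [ 0.6342 -0.3424  0.214 ]
hend [ 0.2965 -0.1431  0.103 ] [ 0.2923 -0.1325  0.11  ]
door plane [0.06060419 0.65788848] 0.6481918143683889 451
```

>>> {"api": "send_rows", "payload": {"increments": [[0,0,-0.15,0,3.5],[1.5,-0.1,0,0,3.5],[2,-0.1,0,0,3.5],[2,-0.1,0,0,3.5],[2,-0.1,0,0,3.5],[1.6,-0.1,0,0,3.5],[1.2,-0.1,0,0,3.5],[0.8,-0.1,0,0,3.5],[0.6,-0.1,0,0,3.5],[0,0,0,0,3.5]]}}

```text
time_s: 8.25
tool_pos: [0.5162, -0.156, 0.0357]
tcp_rot: [0.086, 3.14, -0.0]
wrist_force: [-0.2, -0.2, -6.0]
gripper_width: 0.0432
grip_force: 43.2
```

>>> {"api": "send_rows", "payload": {"increments": [[0,0,-0.1,0,3.5],[0,0,-0.1,0,3.5],[0,0,-0.1,0,3.5],[0,0,0,0,3.5],[0,0,0,0,3.5],[0,0,0,0,3.5],[0,0,0,0,3.5],[0,0,0,0,3.5],[0,0,0,0,3.5],[0,0,0,0,3.5]]}}

```text
time_s: 9.25
tool_pos: [0.5145, -0.1556, 0.033]
tcp_rot: [-0.086, -3.139, -0.001]
wrist_force: [-6.2, 0.9, 0.4]
gripper_width: 0.0436
grip_force: 44.0
```

```bash
python3 - <<'E'
from h import *
grab('side','s3');s=robot.sense();print(s['tool_pos'],s['wrist_force'])
p=cv2.imread('pics/s3.png')[110:290,220:460]
cv2.imwrite('pics/crops3.png',cv2.resize(p,None,fx=3.3,fy=3.3,interpolation=cv2.INTER_CUBIC))
E
```

```text
[ 0.51450945 -0.15558686  0.03300178] [-4.81134078  1.51998995  1.42709244]
```

View pics/crops3.png

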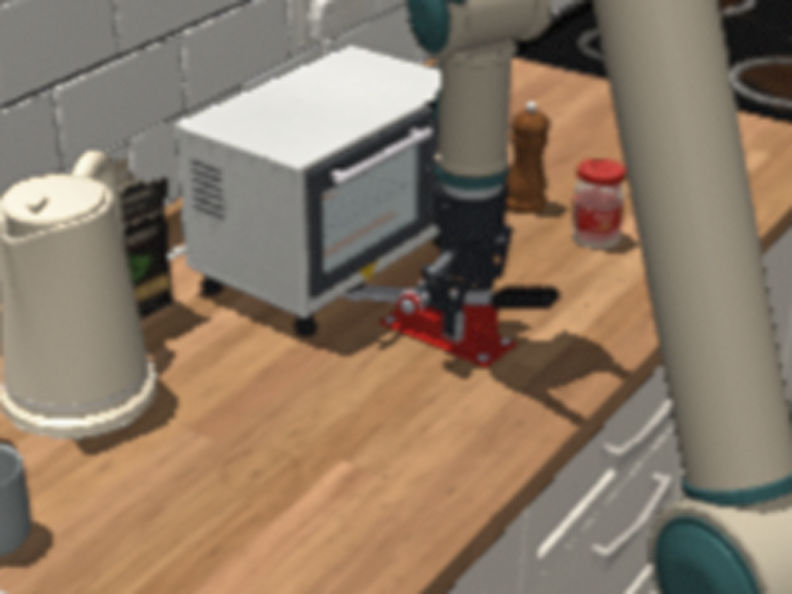

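The side view shows the jack standing flat with its nose under the oven beneath the triangle at (369,269), and the oven unmoved. Next I release it.

>>> {"api": "send_rows", "payload": {"increments": [[0,0,0,0,4.5],[0,0,0,0,5],[0,0,0,0,6],[0,0,0,0,7],[0,0,0,0,8.5],[0,0,0,0,8.5],[0,0,0,0,8.5],[0,0,0,0,8.5],[0,0,0,0,8.5],[0,0,0,0,8.5]]}}

```text
time_s: 10.3
tool_pos: [0.5155, -0.1558, 0.0328]
tcp_rot: [0.086, 3.14, 0.0]
wrist_force: [0.5, -0.5, 0.2]
gripper_width: 0.0849
grip_force: 0.0
```

>>> {"api": "send_rows", "payload": {"increments": [[0,0,1,0,8.5],[0,0,2,0,8.5],[0,0,3,0,8.5],[0,0,3,0,8.5],[0,0,3,0,8.5],[-1,0,3,0,7],[-2,0,2,0,4],[-2.5,0,0,0,2],[-2,0,0,0,0],[0,0,0,0,0]]}}

```text
time_s: 11.3
tool_pos: [0.438, -0.1552, 0.2037]
tcp_rot: [-0.087, -3.14, -0.0]
wrist_force: [0.5, -0.5, 0.2]
gripper_width: 0.0117
grip_force: 0.0
```

```bash
python3 - <<'E'
from h import *
grab('wrist','w4');s=robot.sense();print(s['tool_pos'],s['wrist_force'],s['gripper_width'])
E
```

```text
[ 0.4398626  -0.1556663   0.20374219] [0.37374247 0.71803836 0.70013836] 0.003954876497941847
```

View pics/w4.png

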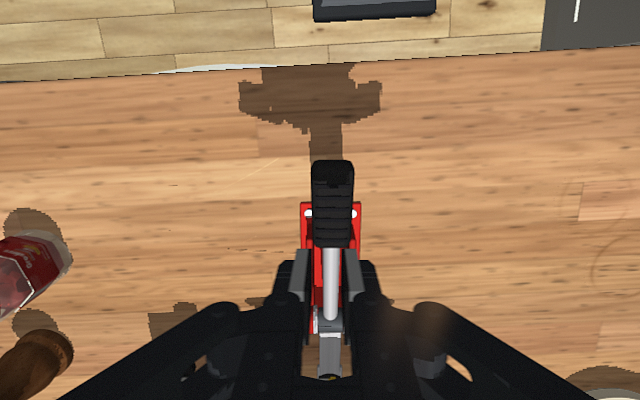

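The wrist view shows the handle grip end at (332,160), the grip's front at (333,245) and base rear corners at (303,204)/(361,204).

```bash
python3 - <<'E'
from h import *
for n,u,v,z in[('hend',332,161,.104),('gripfront',333,245,.078),('rl',303,204,.005),('rr',361,204,.005),('tip',329,377,.02)]:
    print(n,world('wrist','w4',u,v,z).round(4),world('wrist','w4',u,v).round(4))
print(robot.sense()['tool_pos'])
E
```

```text
hend [ 0.406  -0.1506  0.104 ] [ 0.408  -0.1505  0.0941]
gripfront [ 0.4773 -0.153   0.078 ] [ 0.4757 -0.1529  0.0816]
rl [ 0.4662 -0.1801  0.005 ] [ 0.466  -0.18    0.0058]
rr [ 0.4693 -0.1241  0.005 ] [ 0.4692 -0.1241  0.0053]
tip [ 0.6606 -0.1653  0.02  ] [ 0.6597 -0.1652  0.0208]
[ 0.4398626  -0.1556663   0.20374219]
```

>>> {"api": "send_rows", "payload": {"increments": [[0.3,0.4,-1,0,0],[0,0,-2,0,0],[0,0,-2,0,0],[0,0,-2,0,0],[0,0,-1,0,0],[0,0,-0.6,0,0],[0,0,-0.4,0,0],[0,0,-0.2,0,0],[0,0,0,0,0],[0,0,0,0,0]]}}

```text
time_s: 12.35
tool_pos: [0.4441, -0.1519, 0.1115]
tcp_rot: [0.086, 3.139, -0.0]
wrist_force: [0.5, 0.7, 1.8]
gripper_width: 0.0
grip_force: 0.8
```

>>> {"api": "send_rows", "payload": {"increments": [[0,0,-0.2,0,0],[-0.05,0,-0.2,0,0],[-0.05,0,-0.2,0,0],[-0.05,0,-0.2,0,0],[-0.1,0,-0.2,0,0],[-0.05,0,-0.2,0,0],[-0.05,0,-0.2,0,0],[-0.1,0,-0.2,0,0],[0,0,0,0,0],[0,0,0,0,0]]}}

```text
time_s: 13.35
tool_pos: [0.4392, -0.1518, 0.0951]
tcp_rot: [0.086, 3.14, 0.0]
wrist_force: [-1.9, 0.1, 4.6]
gripper_width: -0.0001
grip_force: 2.5
```

>>> {"api": "send_rows", "payload": {"increments": [[-0.05,0,-0.15,0,0],[-0.05,0,-0.2,0,0],[-0.05,0,-0.2,0,0],[-0.05,0,-0.2,0,0],[-0.05,0,-0.2,0,0],[-0.05,0,-0.2,0,0],[-0.05,0,-0.2,0,0],[-0.05,0,-0.2,0,0],[0,0,0,0,0],[0,0,0,0,0]]}}

```text
time_s: 14.35
tool_pos: [0.4356, -0.1516, 0.0808]
tcp_rot: [0.087, 3.139, 0.0]
wrist_force: [-2.3, 3.2, 15.8]
gripper_width: 0.0001
grip_force: 7.7
```

>>> {"api": "send_rows", "payload": {"increments": [[-0.05,0,-0.2,0,0],[-0.05,0,-0.2,0,0],[-0.05,0,-0.2,0,0],[0,0,-0.2,0,0],[0,0,-0.2,0,0],[0,0,-0.2,0,0],[0,0,-0.1,0,0],[0,0,0,0,0],[0,0,0,0,0],[0,0,0,0,0]]}}

```text
time_s: 15.35
tool_pos: [0.4335, -0.1515, 0.0676]
tcp_rot: [0.086, 3.14, 0.001]
wrist_force: [-3.4, 2.9, 16.7]
gripper_width: -0.0
grip_force: 8.0
```

```bash
python3 - <<'E'
from h import *
grab('side','s5');s=robot.sense();print(s['tool_pos'],s['wrist_force'])
p=cv2.imread('pics/s5.png')[110:290,220:460]
cv2.imwrite('pics/crops5.png',cv2.resize(p,None,fx=3.3,fy=3.3,interpolation=cv2.INTER_CUBIC))
E
```

```text
[ 0.4335543  -0.15146994  0.06765015] [-3.05561274  2.62615694 16.63290734]
```

View pics/crops5.png

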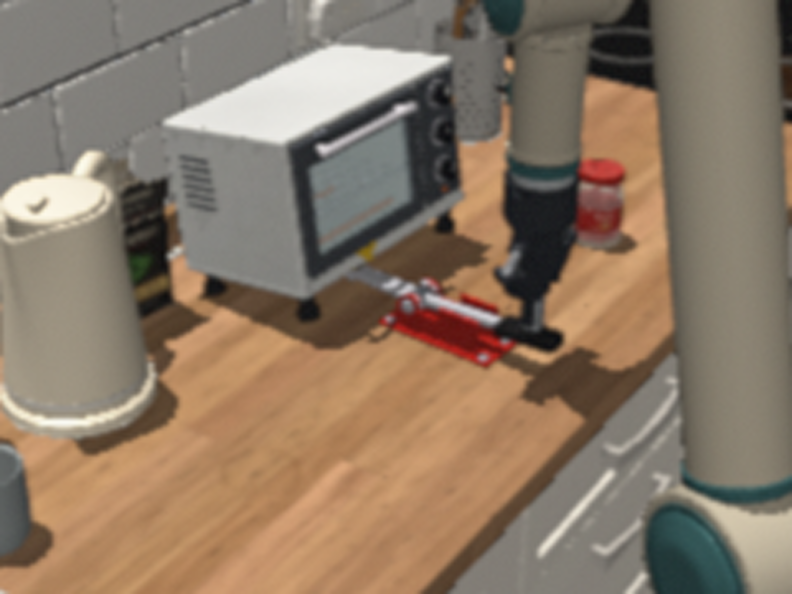

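The side view shows the oven tilted back with its front feet clear (left foot about (308,308)), the handle down and the jack flat. One small press more, settle, then hand in.

>>> {"api": "send_rows", "payload": {"increments": [[0,0,-0.1,0,0],[0,0,0,0,0],[0,0,0,0,0],[0,0,0,0,0],[0,0,0,0,0],[0,0,0,0,0],[0,0,0,0,0],[0,0,0,0,0],[0,0,0,0,0],[0,0,0,0,0]]}}

```text
time_s: 16.4
tool_pos: [0.4334, -0.1515, 0.0669]
tcp_rot: [0.086, 3.14, 0.001]
wrist_force: [-3.4, 2.5, 19.1]
gripper_width: -0.0002
grip_force: 9.1
```

```bash
python3 -c "
from cell import robot
s=robot.sense();print(s['tool_pos'],s['wrist_force']);print(robot.hand_in())"
```

```text
[ 0.43344912 -0.15147894  0.06685953] [-3.43406084  2.5232456  19.06931329]
the job is handed in; nothing more can be done
None
```

The jack is under the lift pad with its handle held down at about 19 N, both front feet look clear of the worktop in the side camera, and the job was handed in at 16.4 s; no verdict came back.

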